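# Shim a specimen tile in its mounting jig and hold it flush

## Task

Start the glue clock: press its small key fully down and let it come up, then press its large key fully down, one key at a time. Lift the upright spacer out of its rack, slide it all the way down into the one gap between the stone tile and the jig's three stops that is wide enough for it, and let go of it there. Then push the sprung tile down until its top is flush with the jig's frame and finish while still holding it pressed flush, with the spacer still in its gap and the bottle, dish, slide box and pot left where they stand.

Things in the scene. Friction and masses are not known exactly. Their poses are not given: they have to be found in the camera images.
- key_small_top (a point): centre of the top of the small round key, 18 mm across, on the glue clock (a flat grey box 85 x 140 x 28 mm with a dark display strip). At rest the key's top is 50 mm above the table and 10 mm above the key's own round housing (34 mm across). It may be on either end of the clock, 70 mm from the large key.
- key_small (a joint): travel of the small key in m: 0 up, 0.006 fully down (0.0045 counts as down). A spring returns it; about 1.5 N starts it, 5 N takes it fully down.
- key_large_top (a point): centre of the top of the large round key, 34 mm across, on the glue clock; same height as the small key; housing 50 mm across.
- key_large (a joint): travel of the large key in m, just like the small one: 0 up, 0.006 fully down, 5 N.
- spacer: white plastic spacer, a plain upright block 12 mm thick (its x axis), 34 mm long (its y axis) and 70 mm tall, 45 g; the lowest 3 mm are 1.5 mm slimmer all round. Origin: centre of its underside. It stands loosely in the slot of the rack; it works either way round.
- rack: fixed wooden block 60 x 80 x 25 mm with a slot (18 x 40 mm, 15 mm deep, floor 10 mm above the table) in which the spacer stands, its upper 55 mm free. Origin: centre of its underside; x axis along the spacer's thickness.
- jig: fixed mounting jig: dark base plate 150 x 170 x 8 mm (origin: centre of its underside; x axis points from the tile towards the stops, y axis along the tile's long side). An aluminium frame, its top 30 mm above the table, surrounds the tile on three sides; on the fourth side (+x) stand three aluminium stops side by side, each 40 mm long along y, 44 mm apart, tops also 30 mm above the table.
- tile_top (a point): centre of the top of the stone tile (70 mm along the jig's x, 130 mm along y). At rest the top stands 36 mm above the table, 6 mm proud of frame and stops. The tile cannot move sideways.
- tile (a joint): how far the sprung tile is pressed down, in m: 0 at rest (6 mm proud), 0.006 on its end stop, flush with the frame (0.0045 or more counts as flush). It needs about 3 N to start moving and 11 N to be fully down, and springs up again when let go.
- gap_wide (a point): middle of the 17 mm wide gap (along the jig's x) between tile edge and the thinnest stop, on the gap's floor, 8 mm above the table. Axes parallel to the jig's. The gap is 22 mm deep from the top of the stop (28 mm from the top of the unpressed tile). This is the only gap that takes the 12 mm spacer, its y axis along the gap. It can be the left, middle or right of the three.
- gap_mid (a point): middle of the 9 mm wide gap in front of another stop, on its floor: too narrow for the spacer.
- gap_narrow (a point): middle of the 6 mm wide gap in front of the thickest stop, on its floor: too narrow for the spacer.
- bottle: bystander: white bottle, 56 mm across, 110 mm tall, origin under its centre
- dish: bystander: flat glass dish, 90 mm across, 16 mm high, origin under its centre
- slide_box: bystander: blue slide box 85 x 120 x 35 mm, origin under its centre
- pot: bystander: open steel pot, 70 mm across, 80 mm tall, origin under its centre
There are look-alikes about, which are no part of the job. Leave any blue or yellow look-alike of the spacer alone.

How it is judged:
By the outcome, as a careful person would: the job done as asked, in the order asked, and still so for the second after the job is handed in, while the arm keeps its last pose, push and grip.
It also fails if it takes over 53 s, if anything falls off the work surface, if the arm or the gripper's body presses on something with over 40 N, if the wrist force passes 120 N, or if a joint passes its speed limit or range.

## Robot

A 6-joint arm with a two-finger parallel gripper is mounted at the origin on the work surface. World frame = base frame: x ahead of the robot, y to its left, z up, the work surface at z = 0. Lengths are in mm, angles in rad, forces in N, time in s.
With the tool pointing down it reaches from about 250 to 800 mm from the base axis. Payload 3.9 kg.
Tool frame: the origin (TCP) lies between the finger pads; the fingertips stand 8 mm ahead of it and the grasp point (between the pads) lies 11 mm behind it; z points along the fingers, y is the line along which they close (so a half turn about z gives the same grasp; the last joint's range is limited). The gripper opens to 85 mm and grips with 20 to 120 N. Pads are 22 mm wide; open, the fingers measure 114 mm over their backs; the gripper's body (76 mm by 85 mm) begins 54 mm behind the grasp point. The pads swing forward as they close: fully open they stand 13 mm farther back than shut.
Start: joints at [-1.308, 0.26, -0.138, 1.173, 0, 1.571], TCP at [136.383, -506.966, 239.304] pointing down, gripper open.
Joint ranges: [-2.78, 2.78], [-0.83, 1.72], [-1.28, 1.37], [-1.9, 2.12], [-1.57, 1.48], [-3.14, 3.14]. Speed limits (rad/s): [2.57, 2.57, 3.14, 3.14, 3.14, 3.14].

## Interface

Orientations are given as a rotation vector (axis times angle).
In Python, from station import state, optics, job_done gives the robot as it stands.
- The arm moves only by the tool servo_tool, never from a script. Its argument "rows" is a list of rows, each a list of 3 entries, a list of its own where there are three numbers: the shift along the tool's x, y, z in m, then the turn, a rotation vector about the tool's x, y, z in rad, then the opening, from 0 (shut) to 1 (fully open). A call has 1 to 5 rows; each row shifts and turns the commanded pose from where the row before left it, along the tool's axes as they then stand; what a row does not reach is not made up. A row lasts 1/12 s, in which the tool goes at most 41.7 mm and 7.16 degrees, less where a joint would pass 70% of its speed; a pose out of reach is approached as far as the arm can. A call with a gripper value outside its range is refused whole. The fingers move at their own pace and stop on an object; "squeeze" is the grip in N (left out, the last holds). Time passes only in rows, so rows that do not move let the fingers close. It gives the time, the measured TCP pose, the force, the opening and the grip force at its end, in the units of the state.
- state(): the state, without advancing time (a new reading comes with each control period).
- optics.capture(name): name is "scene" or "side" or "wrist"; returns a dict with "pixels" (480x640x3 uint8, red, green, blue), "fx", "fy", "cx", "cy" (pixels), "k1" (the pictures are not rectified: a ray, as slopes to the right and down, at radius r is drawn at 1 + k1 r^2 times it, then the intrinsics apply), "origin" and "rotation" of the camera in the world. Camera axes: x right, y up, looking along -z (the intrinsics and any distortion apply to the point x, -y, -z); pixel columns grow to the right and rows downward; lengths in mm; the calibration is good to about 2 mm. A picture is of the moment at which its call begins. There is no depth.
- job_done(): hands the job in; it is judged then, once.
The state is a dict: "t": time; "joint_pos": joint angles; "joint_velocities": joint speeds; "joint_torque": joint torques, N m; "eef_pos": TCP position; "ee_rot": TCP orientation; "force": force on the tool from outside, world axes, zero at the start; "ft_torque": the same for the moment, N m; "opening": finger opening in mm; "grasp_force": force on a finger pad.
Only numpy, scipy, OpenCV 4.12 (cv2) and the standard library are available. Lean on these libraries where they do the work, as an engineer would, in place of code of your own. Each camera call takes 0.05 s, during which the arm holds its last target. There are 200 camera calls.

## Working session

There is one attempt and no reset: what is moved stays moved. The work goes in short steps, Python scripts to look and compute and a tool call to move; the robot and the scene stay as the last step left them, time stands still between calls to the robot, and variables do not carry over. Pictures are saved under pics/ and viewed, at most 10 in all, crops included, and the job is handed in when it is done.

Besides the shell and the picture viewer there is one more tool, called after "Call:" by a JSON object that holds its "method" and its "body". servo_tool: Moves the arm, as the interface text tells. Its arguments: {"type":"object","properties":{"rows":{"type":"array","items":{"type":"array"}},"squeeze":{"type":"number"}},"required":["rows"]}

```bash
mkdir -p pics; cat > h.py <<'E'
import numpy as np, cv2
from station import state, optics, job_done
from scipy.spatial.transform import Rotation as R
def ray(c,u,v):
    x=(u-c["cx"])/c["fx"]; y=(v-c["cy"])/c["fy"]
    xd,yd=x,y
    for _ in range(20):
        s=1+c["k1"]*(x*x+y*y); x,y=xd/s,yd/s
    return np.array(c["rotation"]).reshape(3,3)@np.array([x,-y,-1.])
def plane(c,u,v,z):
    d=ray(c,u,v); o=np.array(c["origin"]); return o+d*(z-o[2])/d[2]
def proj(c,p):
    q=np.array(c["rotation"]).reshape(3,3).T@(np.array(p,float)-np.array(c["origin"]))
    x,y=q[0]/-q[2],-q[1]/-q[2]; s=1+c["k1"]*(x*x+y*y)
    return np.array([c["cx"]+c["fx"]*x*s,c["cy"]+c["fy"]*y*s])
def snap(n,f):
    c=optics.capture(n); cv2.imwrite("pics/"+f,c["pixels"][:,:,::-1]); 
    import pickle; pickle.dump(c,open("pics/"+f+".pkl","wb")); return c
def load(f):
    import pickle; return pickle.load(open("pics/"+f+".pkl","rb"))
E
python3 - <<'E'
from h import *
for n in("scene","side"):
    c=snap(n,n+"0.png"); print(n,c["origin"],c["fx"],c["k1"],np.round(c["rotation"],3).tolist())
s=state();print(s)
E
```

```text
scene [1181.52807791 -392.27745572 1283.79355232] 614.3696488509142 0.06322250513119304 [0.487, 0.269, 0.993]
side [ -198.78176478 -1057.70462828  1002.0563656 ] 619.9812157540696 -0.13418499525155367 [0.919, -0.292, -0.586]
{'t': 0.1, 'joint_pos': array([-1.30801514e+00,  2.60625155e-01, -1.39248685e-01,  1.17274252e+00,
       -1.79782547e-05,  1.57081713e+00]), 'joint_velocities': array([ 2.93029002e-06, -2.70155153e-03,  3.67962738e-03,  2.00753204e-03,
       -1.74288444e-03, -1.90803201e-03]), 'joint_torque': array([-2.54175364e-03, -4.06508482e+01,  2.54527956e+01,  1.00608106e-02,
        2.39512346e-06,  5.15112006e-06]), 'eef_pos': array([ 136.21115151, -506.3794586 ,  238.54131551]), 'ee_rot': array([-3.11273201e+00, -4.11320652e-01,  4.02348026e-04]), 'force': array([-0.42009454,  0.11063563, -0.09452851]), 'ft_torque': array([-0.02694034, -0.04118122,  0.01914068]), 'grasp_force': 0.0, 'opening': 85.36173618287614}
```

View pics/scene0.png

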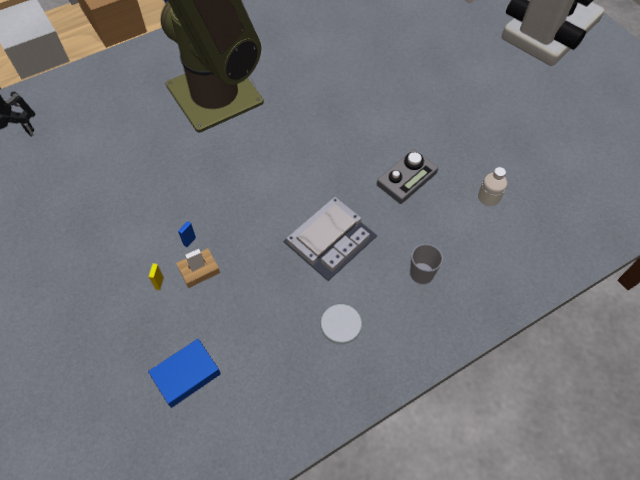

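View pics/side0.png

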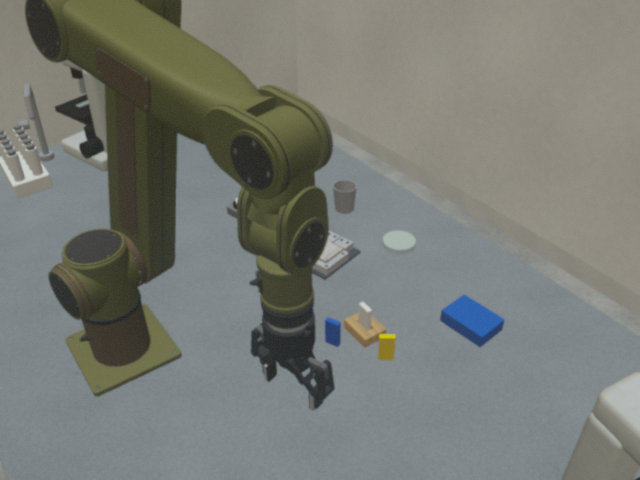

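Scene view: the clock is at about (408,175), with its small key at (395,176) and large key at (414,160). The jig is at (330,237), its stops near (331,257), (346,247) and (362,235). The white spacer is in its rack at (195,260), with blue and yellow look-alikes beside it. The side view shows the same, with the clock partly hidden by the arm.

```bash
sed -i 's/np.array(c\["rotation"\]).reshape(3,3)/R.from_rotvec(c["rotation"]).as_matrix()/' h.py
python3 - <<'E'
from h import *
im=cv2.imread("pics/scene0.png")
a=cv2.resize(im[190:280,280:380],None,fx=4.4,fy=4.4,interpolation=cv2.INTER_CUBIC)
b=cv2.resize(im[145:205,370:445],None,fx=4.4,fy=4.4,interpolation=cv2.INTER_CUBIC)
d=cv2.resize(im[240:290,170:225],None,fx=4.4,fy=4.4,interpolation=cv2.INTER_CUBIC)
o=np.zeros((490,775,3),np.uint8); o[:a.shape[0],:a.shape[1]]=a; o[:b.shape[0],442:442+b.shape[1]]=b;o[268:268+d.shape[0],442:442+d.shape[1]]=d
cv2.imwrite("pics/m.png",o)
c=load("scene0.png")
for n,u,v,z in[("small",395,176,50),("large",414,160,50),("spacertop",194,253,80),("tile",328,228,36),("stopA",331,258,30),("stopB",346,247,30),("stopC",362,235,30),("dish",341,323,10),("pot",426,255,80)]: print(n,plane(c,u,v,z).round(1))
E
```

```text
small [522.5 240.6  50. ]
large [507.2 309.4  50. ]
spacertop [ 476.1 -278.5   80. ]
tile [555.5  25.   36. ]
stopA [624.8 -10.3  30. ]
stopB [618.5  35.2  30. ]
stopC [611.1  85.2  30. ]
dish [765.5 -72.6  10. ]
pot [751.4 158.6  80. ]
```

View pics/m.png

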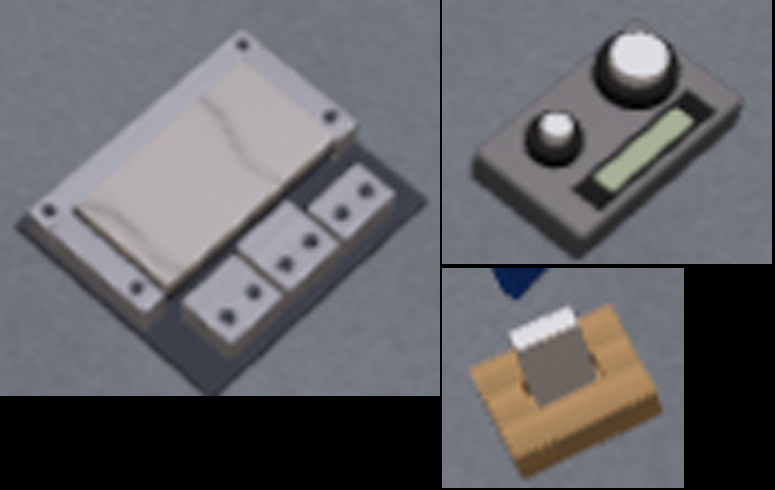

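The zoom shows that the thinnest stop, and so the widest gap, is the one at the top right: stop C, on the +y side. The small key is at crop (553,130) and the large one at (640,55). I'll swing round to the clock.

Call:
{"method": "servo_tool", "body": {"rows": [[[0.038,0.002,0],[0,0,-0.07],0],[[0.038,0.002,0],[0,0,-0.07],0],[[0.038,0.002,0],[0,0,-0.07],0],[[0.038,0.002,0],[0,0,-0.07],0],[[0.038,0.002,0],[0,0,-0.07],0]]}}

```text
t: 0.52
eef_pos: [315.7, -441.4, 238.8]
ee_rot: [-2.993, -0.952, 0.0]
force: [0.1, -1.2, 0.6]
opening: 25.3
grasp_force: 0.0
```

Call:
{"method": "servo_tool", "body": {"rows": [[[0.038,0.002,0],[0,0,-0.07],0],[[0.038,0.002,0],[0,0,-0.07],0],[[0.038,0.002,0],[0,0,-0.07],0],[[0.038,0.002,0],[0,0,-0.07],0],[[0.038,0.002,0],[0,0,-0.07],0]]}}

```text
t: 0.93
eef_pos: [460.3, -318.7, 238.7]
ee_rot: [-2.782, -1.459, 0.0]
force: [0.5, 0.1, 0.3]
opening: -0.3
grasp_force: 0.0
```

Call:
{"method": "servo_tool", "body": {"rows": [[[0.038,0.002,0],[0,0,-0.07],0],[[0.038,0.002,0],[0,0,-0.07],0],[[0.038,0.002,0],[0,0,-0.07],0],[[0.038,0.002,0],[0,0,-0.07],0],[[0.038,0.002,0],[0,0,-0.07],0]]}}

```text
t: 1.35
eef_pos: [554.0, -154.0, 238.7]
ee_rot: [-2.485, -1.921, 0.001]
force: [-0.0, -0.0, 0.6]
opening: -0.3
grasp_force: 0.0
```

Call:
{"method": "servo_tool", "body": {"rows": [[[0.038,0.002,0],[0,0,-0.07],0],[[0.038,0.002,0],[0,0,-0.07],0],[[0.038,0.002,0],[0,0,-0.07],0],[[0.038,0.002,0],[0,0,-0.07],0],[[0.038,0.002,0],[0,0,-0.07],0]]}}

```text
t: 1.77
eef_pos: [585.5, 32.7, 238.6]
ee_rot: [-2.113, -2.325, 0.001]
force: [1.1, -0.2, 0.4]
opening: 0.1
grasp_force: 0.0
```

Call:
{"method": "servo_tool", "body": {"rows": [[[0.02,0,0],[0,0,0],0],[[0,0,0],[0,0,0],0]]}}

```text
t: 1.93
eef_pos: [582.8, 55.1, 238.6]
ee_rot: [-2.109, -2.326, -0.0]
force: [0.1, -0.2, -0.5]
opening: -0.1
grasp_force: 0.0
```

```bash
python3 - <<'E'
from h import *
c=snap("wrist","w1.png"); print(c["origin"],c["fx"],c["k1"],R.from_rotvec(c["rotation"]).as_matrix().round(2).tolist())
s=load("scene0.png")
# spacer top corners in scene from crop
for u,v in[(510,340),(575,313),(515,350),(580,328)]:
    print(plane(s,170+(u-442)/4.4,240+(v-268)/4.4,80).round(1))
for n,u,v in(("blue",186,227),("yellow",156,269)): print(n,plane(s,u,v,70).round(0))
E
```

```text
[576.07207577 123.93558668 374.37702093] 378.384237048535 -0.0609954453177004 [[1.0, -0.09, -0.02], [0.1, 0.96, 0.27], [-0.0, -0.27, 0.96]]
[ 473.9 -298.3   80. ]
[ 477.  -263.6   80. ]
[ 480.4 -298.6   80. ]
[ 486.1 -265.3   80. ]
blue [ 399. -263.   70.]
yellow [ 463. -366.   70.]
```

View pics/w1.png

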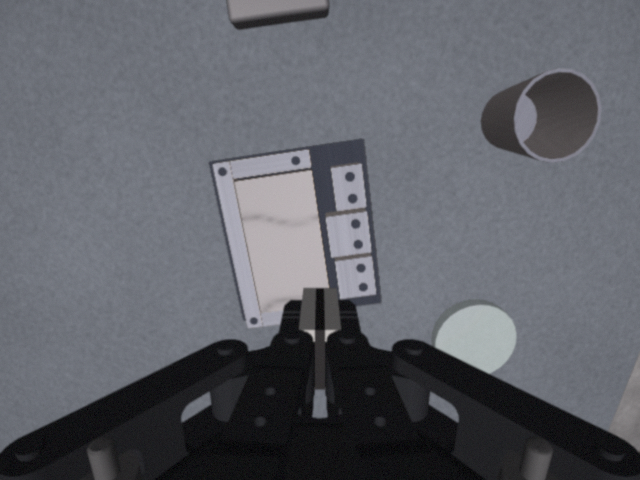

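The wrist view shows the jig with stop C at pixels (331–367, 165–210). It has the widest gap, about 18 px. The clock edge shows at the top.

```bash
python3 - <<'E'
from h import *
c=load("w1.png"); im=c["pixels"]
P=lambda u,v,z:plane(c,u,v,z)[:2]
g=im.astype(int).sum(2)//3
# edge scan: rows 180..200, columns 300..345
for r in(178,184,190,196,202): print(r,g[r,304:342].tolist())
q=[(234,181),(312,170)]; a,b=[P(*p,36) for p in q]; print("tile top edge",a,b,np.linalg.norm(b-a),np.degrees(np.arctan2(*(b-a)[::-1])))
for p in[(331,167),(362,164),(367,207),(336,211)]:print("stopC",P(*p,30))
for p in[(350,177),(352.5,198),(355,224),(358,244),(360,268),(363,287)]:print("hole",P(*p,30))
E
```

```text
178 [180, 180, 180, 180, 180, 181, 180, 181, 162, 103, 67, 64, 63, 64, 66, 65, 64, 66, 65, 66, 67, 65, 67, 67, 70, 66, 69, 89, 135, 164, 168, 168, 170, 168, 169, 171, 169, 168]
184 [180, 181, 180, 180, 182, 181, 181, 180, 177, 149, 91, 64, 66, 68, 66, 66, 66, 66, 65, 65, 66, 69, 68, 69, 68, 65, 66, 69, 104, 158, 168, 170, 169, 170, 168, 171, 171, 170]
190 [179, 181, 179, 179, 181, 180, 180, 179, 181, 172, 145, 90, 65, 69, 67, 65, 67, 63, 67, 68, 66, 65, 68, 69, 70, 68, 69, 68, 70, 105, 160, 168, 169, 170, 170, 170, 170, 171]
196 [179, 180, 178, 182, 183, 181, 182, 180, 182, 181, 170, 127, 79, 68, 67, 65, 64, 65, 66, 69, 66, 69, 65, 66, 67, 69, 67, 66, 67, 71, 105, 155, 169, 169, 169, 169, 169, 171]
202 [180, 180, 180, 181, 180, 180, 181, 181, 183, 180, 179, 166, 114, 70, 66, 65, 66, 64, 64, 67, 67, 67, 68, 67, 66, 69, 68, 67, 67, 68, 77, 116, 159, 168, 170, 170, 170, 169]
tile top edge [503.3372636   76.85701925] [571.86404163  93.11381351] 70.42870627564037 13.34572149056383
stopC [588.52898486  96.88169364]
stopC [615.92614271 102.2702703 ]
stopC [625.42756245  63.8732692 ]
stopC [597.33552271  57.33508481]
hole [606.56257443  89.67531035]
hole [611.0911513   70.87362577]
hole [616.34391043  46.79121614]
hole [621.55089859  27.74779138]
hole [626.48829266   3.97104542]
hole [631.93172003 -15.37429172]
```

Call:
{"method": "servo_tool", "body": {"rows": [[[0.035,-0.012,0.005],[0,0,0],0],[[0.035,-0.012,0.005],[0,0,0],0],[[0.035,-0.012,0.005],[0,0,0],0],[[0.035,-0.012,0.005],[0,0,0],0],[[0,0,0],[0,0,0],0]]}}

```text
t: 2.4
eef_pos: [519.7, 189.0, 218.1]
ee_rot: [-2.109, -2.323, 0.002]
force: [-0.6, 0.0, -0.4]
opening: -0.1
grasp_force: 0.0
```

```bash
python3 - <<'E'
from h import *
c=snap("wrist","w2.png"); im=c["pixels"]
t=R.from_rotvec(state()["ee_rot"]).as_matrix(); p=state()["eef_pos"];print(p,t.round(3).tolist())
m=(im.min(2)>150).astype(np.uint8)
n,l,s,ce=cv2.connectedComponentsWithStats(m)
for i in range(1,n):
    if s[i,4]>60: 
        x=plane(c,*ce[i],50); print(s[i],ce[i].round(1),x.round(1),"tool shift",(t.T@(x-p)).round(1))
E
```

```text
[521.19190351 186.73908974 218.54411294] [[-0.095, 0.995, -0.002], [0.995, 0.095, -0.001], [-0.001, -0.002, -1.0]]
[ 286   29   44   47 1605] [307.9  51.6] [497.9 316.9  50. ] tool shift [131.9 -10.5 168.5]
[ 349   51   24   90 1437] [360.7  95.2] [540.5 289.9  50. ] tool shift [101.   29.4 168.4]
[309 136  22  22 364] [319.5 147. ] [513.1 248.5  50. ] tool shift [ 62.4  -1.9 168.5]
[357 305   8  14  84] [360.3 311.2] [562.3 111.8  50. ] tool shift [-78.4  34.2 168.5]
[271 315  10  19  92] [275. 323.] [488.1  92.9  50. ] tool shift [-90.1 -41.5 168.7]
[384 316  30  34 573] [397.3 330.2] [597.9  96.3  50. ] tool shift [-97.2  68.2 168.5]
[313 390  14  27 322] [319.5 403.9] [535.9  10.3  50. ] tool shift [-176.9   -1.7  168.7]
```

View pics/w2.png

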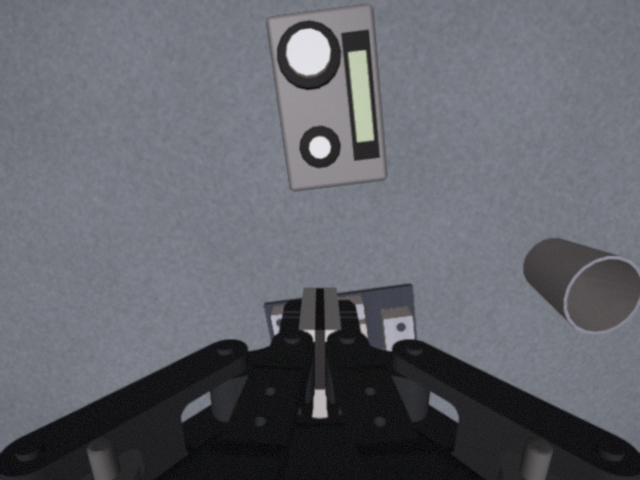

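The wrist view shows the large key at (308,52) and the small key at (320,147). They are 70.1 mm apart, which matches the given distance. I'm going down over the small key.

Call:
{"method": "servo_tool", "body": {"rows": [[[0.0155,-0.0005,0.03],[0,0,0],0],[[0.0155,-0.0005,0.03],[0,0,0],0],[[0.0155,-0.0005,0.03],[0,0,0],0],[[0.0155,-0.0005,0.03],[0,0,0],0],[[0,0,0.02],[0,0,0],0]]}}

```text
t: 2.87
eef_pos: [515.0, 247.1, 76.7]
ee_rot: [-2.117, -2.32, 0.002]
force: [0.1, 0.1, 0.0]
opening: 0.0
grasp_force: 0.0
```

```bash
python3 - <<'E'
from h import *
c=snap("wrist","w3.png"); b=snap("scene","s3.png")
print(state()["eef_pos"],state()["force"])
print(proj(load("scene0.png"),[513.1,248.5,50]),proj(load("scene0.png"),[497.9,316.9,50]))
im=cv2.imread("pics/w3.png"); im2=cv2.imread("pics/s3.png")[135:215,360:460]
o=np.hstack([im[140:380,180:460],cv2.resize(im2,(300,240),interpolation=cv2.INTER_CUBIC)]); cv2.imwrite("pics/m3.png",o)
E
```

```text
[512.92169834 244.46115854  75.55356511] [-0.27893764  0.37340752  0.40344405]
[395.42768304 171.99999593] [414.23162792 156.20742555]
```

View pics/m3.png

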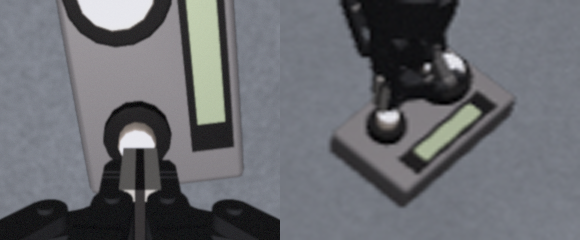

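The tip is laterally over the small key, at crop (137,145), and about 18 mm above it. Now I'll press in small steps and watch the force.

Call:
{"method": "servo_tool", "body": {"rows": [[[0.002,0,0.008],[0,0,0],0],[[0,0,0.006],[0,0,0],0],[[0,0,0.003],[0,0,0],0],[[0,0,0.002],[0,0,0],0],[[0,0,0],[0,0,0],0]]}}

```text
t: 3.38
eef_pos: [515.4, 249.0, 60.8]
ee_rot: [2.117, 2.32, 0.001]
force: [-0.2, -0.2, 0.1]
opening: 0.1
grasp_force: 0.0
```

Call:
{"method": "servo_tool", "body": {"rows": [[[0,0,0.001],[0,0,0],0],[[0,0,0.001],[0,0,0],0],[[0,0,0],[0,0,0],0]]}}

```text
t: 3.63
eef_pos: [515.1, 249.3, 58.5]
ee_rot: [2.117, 2.321, 0.001]
force: [0.4, 0.6, 0.1]
opening: -0.2
grasp_force: 0.0
```

Call:
{"method": "servo_tool", "body": {"rows": [[[0,0,0.001],[0,0,0],0],[[0,0,0.001],[0,0,0],0],[[0,0,0],[0,0,0],0]]}}

```text
t: 3.88
eef_pos: [515.1, 249.4, 56.5]
ee_rot: [2.117, 2.321, 0.001]
force: [0.1, 0.4, 2.2]
opening: -0.0
grasp_force: 1.1
```

Call:
{"method": "servo_tool", "body": {"rows": [[[0,0,0.001],[0,0,0],0],[[0,0,0.001],[0,0,0],0],[[0,0,0],[0,0,0],0]]}}

```text
t: 4.13
eef_pos: [515.2, 249.4, 54.4]
ee_rot: [2.117, 2.321, 0.001]
force: [-0.3, -0.6, 2.7]
opening: -0.2
grasp_force: 1.7
```

Call:
{"method": "servo_tool", "body": {"rows": [[[0,0,0.001],[0,0,0],0],[[0,0,0.001],[0,0,0],0],[[0,0,0],[0,0,0],0]]}}

```text
t: 4.38
eef_pos: [515.1, 249.5, 52.4]
ee_rot: [2.117, 2.321, 0.001]
force: [-0.8, -0.7, 4.9]
opening: -0.2
grasp_force: 2.3
```

Call:
{"method": "servo_tool", "body": {"rows": [[[0,0,0.001],[0,0,0],0],[[0,0,0],[0,0,0],0]]}}

```text
t: 4.55
eef_pos: [515.2, 249.5, 52.0]
ee_rot: [2.117, 2.321, 0.001]
force: [-1.3, -0.9, 7.7]
opening: -0.2
grasp_force: 3.9
```

Call:
{"method": "servo_tool", "body": {"rows": [[[0,0,0.001],[0,0,0],0],[[0,0,0],[0,0,0],0],[[0,0,-0.012],[0,0,0],0],[[0,0,-0.012],[0,0,0],0],[[0,0,0],[0,0,0],0]]}}

```text
t: 4.97
eef_pos: [516.0, 249.8, 75.8]
ee_rot: [2.116, 2.321, 0.004]
force: [1.0, 0.1, -0.6]
opening: -0.0
grasp_force: 0.0
```

Call:
{"method": "servo_tool", "body": {"rows": [[[0.035,-0.004,0],[0,0,0],0],[[0.035,-0.004,0],[0,0,0],0],[[0,0,0.01],[0,0,0],0],[[0,0,0.004],[0,0,0],0],[[0,0,0],[0,0,0],0]]}}

```text
t: 5.38
eef_pos: [499.1, 317.5, 58.2]
ee_rot: [-2.116, -2.321, 0.006]
force: [0.0, -0.3, -0.6]
opening: 0.4
grasp_force: 0.0
```

Call:
{"method": "servo_tool", "body": {"rows": [[[0,0,0.001],[0,0,0],0],[[0,0,0.001],[0,0,0],0],[[0,0,0.001],[0,0,0],0],[[0,0,0.001],[0,0,0],0],[[0,0,0],[0,0,0],0]]}}

```text
t: 5.8
eef_pos: [500.6, 317.3, 56.4]
ee_rot: [2.118, 2.32, -0.001]
force: [-1.1, -1.5, 1.5]
opening: 0.2
grasp_force: 1.1
```

Call:
{"method": "servo_tool", "body": {"rows": [[[0,0,0.001],[0,0,0],0],[[0,0,0.001],[0,0,0],0],[[0,0,0.001],[0,0,0],0],[[0,0,0],[0,0,0],0]]}}

```text
t: 6.13
eef_pos: [500.8, 317.8, 53.4]
ee_rot: [2.117, 2.32, -0.0]
force: [0.1, -3.7, 4.3]
opening: -0.2
grasp_force: 2.0
```

Call:
{"method": "servo_tool", "body": {"rows": [[[0,0,0.001],[0,0,0],0],[[0,0,0.001],[0,0,0],0],[[0,0,0],[0,0,0],0]]}}

```text
t: 6.38
eef_pos: [500.8, 318.0, 52.0]
ee_rot: [2.116, 2.32, 0.0]
force: [-0.6, -4.0, 8.3]
opening: -0.2
grasp_force: 4.0
```

Call:
{"method": "servo_tool", "body": {"rows": [[[0,0,0.001],[0,0,0],0],[[0,0,0],[0,0,0],0]]}}

```text
t: 6.55
eef_pos: [500.9, 318.0, 51.9]
ee_rot: [2.116, 2.32, 0.001]
force: [-2.6, -4.7, 14.0]
opening: 0.1
grasp_force: 6.7
```

Call:
{"method": "servo_tool", "body": {"rows": [[[0,0,-0.03],[0,0,0],0],[[0,0,-0.041],[0,0,0],0],[[-0.02,-0.003,-0.03],[0,0,0],0],[[-0.039,-0.005,-0.01],[0,0,0],0.5],[[-0.039,-0.005,-0.005],[0,0,0],0.5]]}}

```text
t: 6.97
eef_pos: [498.9, 221.3, 169.1]
ee_rot: [2.112, 2.324, 0.012]
force: [1.0, -0.7, -1.0]
opening: 23.3
grasp_force: 0.0
```

Call:
{"method": "servo_tool", "body": {"rows": [[[-0.039,-0.005,-0.005],[0,0,0],0.5],[[-0.039,-0.005,-0.005],[0,0,0],0.5],[[-0.039,-0.005,-0.005],[0,0,0],0.5],[[-0.039,-0.005,-0.005],[0,0,0],0.5],[[-0.039,-0.005,-0.005],[0,0,0],0.5]]}}

```text
t: 7.38
eef_pos: [489.8, 22.1, 191.4]
ee_rot: [-2.116, -2.322, -0.003]
force: [1.3, -0.1, 0.5]
opening: 42.5
grasp_force: 0.0
```

Call:
{"method": "servo_tool", "body": {"rows": [[[-0.039,-0.005,-0.005],[0,0,0],0.5],[[-0.039,-0.005,-0.005],[0,0,0],0.5],[[-0.039,-0.005,-0.005],[0,0,0],0.5],[[-0.039,-0.005,-0.005],[0,0,0],0.5],[[-0.039,-0.005,-0.005],[0,0,0],0.5]]}}

```text
t: 7.8
eef_pos: [483.0, -174.8, 216.4]
ee_rot: [2.116, 2.321, 0.003]
force: [0.2, 0.4, 0.2]
opening: 42.8
grasp_force: 0.0
```

Call:
{"method": "servo_tool", "body": {"rows": [[[-0.039,-0.005,0],[0,0,0],0.5],[[-0.039,-0.005,0],[0,0,0],0.5],[[-0.039,-0.005,0],[0,0,0],0.5],[[-0.02,0,0],[0,0,0.1],0.5],[[0,0,0],[0,0,0.1],0.5]]}}

```text
t: 8.22
eef_pos: [481.4, -315.8, 215.6]
ee_rot: [2.346, 2.086, 0.001]
force: [0.6, -0.2, -0.0]
opening: 42.8
grasp_force: 0.0
```

Call:
{"method": "servo_tool", "body": {"rows": [[[0,0,0],[0,0,0],0.5]]}}

```text
t: 8.3
eef_pos: [480.9, -312.6, 215.6]
ee_rot: [-2.342, -2.094, -0.002]
force: [-0.3, 0.5, -0.3]
opening: 42.6
grasp_force: 0.0
```

```bash
python3 - <<'E'
from h import *
c=snap("wrist","w4.png"); s=state(); print(s["eef_pos"],s["joint_pos"].round(2),R.from_rotvec(s["ee_rot"]).as_matrix().round(3).tolist())
b=snap("scene","s4.png"); print(proj(load("scene0.png"),[476,-281,80]))
E
```

```text
[ 480.64098528 -311.51108378  215.63743109] [-0.58  0.35 -0.07  1.15  0.    1.1 ] [[0.107, 0.994, 0.0], [0.994, -0.107, 0.001], [0.001, 0.0, -1.0]]
[192.95291867 253.48001776]
```

View pics/w4.png

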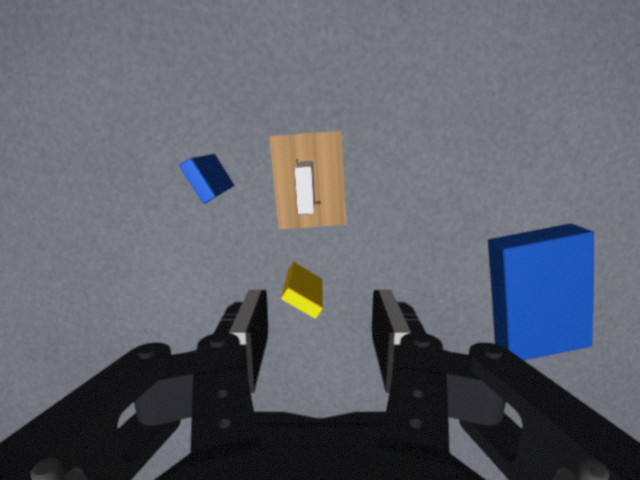

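The wrist view shows the spacer's top at (304,190) in the rack, with the blue block at (205,178) and the yellow one at (302,292), both clear of it.

```bash
python3 - <<'E'
from h import *
c=load("w4.png"); im=c["pixels"]
m=((im.min(2)>150)).astype(np.uint8); m[:140]=0;m[240:]=0;m[:,:270]=0;m[:,350:]=0
n,l,s,ce=cv2.connectedComponentsWithStats(m); i=1+s[1:,4].argmax(); print(s[i])
k=cv2.findContours((l==i).astype(np.uint8),0,2)[0][0]
W=np.array([plane(c,*q[0],80)[:2] for q in k],np.float32); r=cv2.minAreaRect(W); print(r)
b=cv2.boxPoints(r); e=max((b[1]-b[0],b[2]-b[1]),key=np.linalg.norm); e=e*np.sign(e[1]); print("long dir deg",np.degrees(np.arctan2(e[1],e[0])))
st=state();T=R.from_rotvec(st["ee_rot"]).as_matrix();print("shift",T.T@(np.array([*r[0],65])-st["eef_pos"]), "yaw x",np.degrees(np.arctan2(T[1,0],T[0,0])))
E
```

```text
[295 167  19  47 763]
((472.9973449707031, -281.1731872558594), (33.720252990722656, 11.658333778381348), 86.56951904296875)
long dir deg 86.56947
shift [ 28.56811109 -10.67863814 150.84765587] yaw x 83.96496074320004
```

Call:
{"method": "servo_tool", "body": {"rows": [[[0.0145,-0.005,0.035],[0,0,-0.045],0.5],[[0.0145,-0.005,0.035],[0,0,0],0.5],[[0,0,0.03],[0,0,0],0.5],[[0,0,0],[0,0,0],0.5],[[0,0,0],[0,0,0],0.5]]}}

```text
t: 8.82
eef_pos: [471.9, -279.8, 115.4]
ee_rot: [-2.284, -2.151, 0.001]
force: [-0.3, 0.1, -0.2]
opening: 42.9
grasp_force: 0.0
```

```bash
python3 - <<'E'
from h import *
c=snap("wrist","w5.png"); im=c["pixels"]; st=state();T=R.from_rotvec(st["ee_rot"]).as_matrix();print(st["eef_pos"],np.degrees(np.arctan2(T[1,0],T[0,0])))
print("pred top pix",proj(c,[473,-281.2,80]), "tcp pix",proj(c,st["eef_pos"]))
m=((im.min(2)>150)).astype(np.uint8); m[:,:230]=0;m[:,410:]=0
n,l,s,ce=cv2.connectedComponentsWithStats(m)
for i in range(1,n):
  if s[i,4]>200:
    x=plane(c,*ce[i],80); print(s[i],ce[i],x,T.T@(x-st["eef_pos"]))
E
```

```text
[ 473.55786343 -281.08479186  117.20573248] 86.52204387059402
pred top pix [322.81922937 285.02261907] tcp pix [324.69163108 320.95589136]
[ 311  252   25   66 1558] [322.85430039 283.8677792 ] [ 473.05211527 -280.59807575   80.        ] [ 0.45905768 -0.56140446 37.20528584]
```

Aligned within 1 mm. Now I'll descend 62 mm and grip.

Call:
{"method": "servo_tool", "body": {"rows": [[[0,0,0.025],[0,0,0],0.5],[[0,0,0.025],[0,0,0],0.5],[[0,0,0.012],[0,0,0],0.5],[[0,0,0],[0,0,0],0.5],[[0,0,0],[0,0,0],0.3]], "squeeze": 40}}

```text
t: 9.28
eef_pos: [474.3, -282.4, 56.0]
ee_rot: [2.288, 2.149, 0.001]
force: [0.4, 0.1, -0.3]
opening: 32.1
grasp_force: 0.0
```

Call:
{"method": "servo_tool", "body": {"rows": [[[0,0,0],[0,0,0],0],[[0,0,0],[0,0,0],0],[[0,0,0],[0,0,0],0],[[0,0,0],[0,0,0],0],[[0,0,0],[0,0,0],0]], "squeeze": 40}}

```text
t: 9.7
eef_pos: [474.7, -282.7, 56.6]
ee_rot: [2.287, 2.147, 0.002]
force: [0.1, -0.3, 6.2]
opening: 11.2
grasp_force: 43.8
```

Call:
{"method": "servo_tool", "body": {"rows": [[[0,0,-0.02],[0,0,0],0],[[0,0,-0.035],[0,0,0],0],[[0,0,-0.035],[0,0,0],0],[[0,0,-0.03],[0,0,0],0],[[0.036,0.011,0],[0,0,0],0]]}}

```text
t: 10.12
eef_pos: [489.2, -252.8, 181.8]
ee_rot: [2.287, 2.132, 0.003]
force: [1.7, -0.5, 0.3]
opening: 11.4
grasp_force: 42.9
```

Call:
{"method": "servo_tool", "body": {"rows": [[[0.036,0.011,0],[0,0,0],0],[[0.036,0.011,0],[0,0,0],0],[[0.036,0.011,0],[0,0,0],0],[[0.036,0.011,0],[0,0,0],0],[[0.036,0.011,0],[0,0,0],0]]}}

```text
t: 10.53
eef_pos: [552.8, -68.5, 175.2]
ee_rot: [2.29, 2.149, 0.001]
force: [0.6, -0.2, -1.2]
opening: 11.5
grasp_force: 42.9
```

Call:
{"method": "servo_tool", "body": {"rows": [[[0.036,0.011,0],[0,0,0],0],[[0.036,0.011,0],[0,0,0],0],[[0.036,0.011,0],[0,0,-0.1],0],[[0,0,0],[0,0,-0.1],0],[[0,0,0],[0,0,-0.1],0]]}}

```text
t: 10.95
eef_pos: [592.9, 38.2, 174.8]
ee_rot: [1.931, 2.477, 0.001]
force: [-0.2, -1.1, -0.9]
opening: 11.1
grasp_force: 42.8
```

Call:
{"method": "servo_tool", "body": {"rows": [[[0,0,0],[0,0,0],0],[[0,0,0],[0,0,0],0]]}}

```text
t: 11.12
eef_pos: [592.0, 35.7, 174.7]
ee_rot: [1.946, 2.466, 0.0]
force: [0.6, -0.4, -0.1]
opening: 11.3
grasp_force: 42.8
```

```bash
python3 - <<'E'
from h import *
c=snap("wrist","w6.png"); st=state();T=R.from_rotvec(st["ee_rot"]).as_matrix();print(st["eef_pos"],np.degrees(np.arctan2(T[1,0],T[0,0])),st["grasp_force"])
print(proj(c,[584.7,75.1,30]))
E
```

```text
[591.96640235  35.42470133 174.64856014] 103.43195438953502 42.84527242183685
[322.58112256 175.38533399]
```

View pics/w6.png

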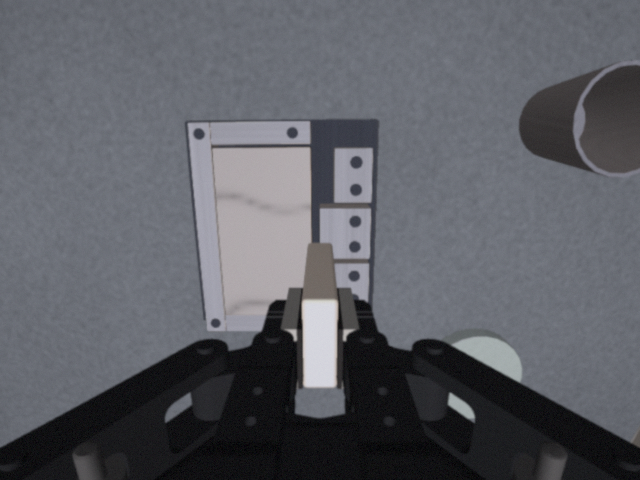

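The wrist view shows the spacer held upright, its bottom edge at (308–333, 243). The wide gap lies between columns 311 and 334, rows 148–203.

```bash
python3 - <<'E'
from h import *
c=load("w6.png"); im=c["pixels"]; g=im.mean(2)
st=state();T=R.from_rotvec(st["ee_rot"]).as_matrix(); p=st["eef_pos"]
def cross(a,lo,th):  # first subpixel crossing
    i=np.where((a[:-1]-th)*(a[1:]-th)<=0)[0][0]; return lo+i+(th-a[i])/(a[i+1]-a[i])
A=[];B=[]
for r in range(156,198,4):
    a=cross(g[r,300:322],300,120); b=cross(g[r,322:345],322,120)
    A.append(plane(c,a,r,36));B.append(plane(c,b,r,30))
A=np.array(A);B=np.array(B)
ta=(A-p)@T; tb=(B-p)@T
for n,t in(("tile",ta),("stop",tb)):
    f=np.polyfit(t[:,0],t[:,1],1); print(n,"slope deg",np.degrees(np.arctan(f[0])),"y mean",t[:,1].mean(),t[:,0].mean())
v0=cross(g[140:160,345],140,120); v1=[cross(-g[r0:r0+12,340],r0,-140) for r0 in(196,)]
print(v0,v1,[(T.T@(plane(c,345,v,30)-p)).round(1) for v in(v0,v1[0])])
print([(T.T@(plane(c,u,243,128)-p)).round(1) for u in(308,333)])
print(g[243:249,300:342].round()[0])
E
```

```text
tile slope deg -0.5272687366356723 y mean -6.685079298500855 40.4103118724608
stop slope deg -0.06665216261273338 y mean 10.455079378499262 39.764385565171004
147.8118811881188 [np.float64(201.69444444444446)] [array([ 60.1,  18.3, 144.7]), array([ 20.7,  18.9, 144.7])]
[array([16.9, -5.9, 46.6]), array([16.9,  6.6, 46.6])]
[170. 174. 174. 174. 174. 176. 174. 171. 155. 140. 128. 112. 100.  95.
  98.  96.  98.  97.  95. 102. 114. 123. 120. 123. 121. 123. 122. 122.
 122. 123. 131. 146. 160. 166. 166. 164. 166. 167. 167. 168. 169. 167.]
```

Call:
{"method": "servo_tool", "body": {"rows": [[[0.02,0.001,0],[0,0,0],0],[[0.02,0.0006,0.01],[0,0,0],0],[[0,0,0.03],[0,0,0],0],[[0,0,0.03],[0,0,0],0],[[0,0,0],[0,0,0],0]]}}

```text
t: 11.58
eef_pos: [579.7, 74.0, 99.4]
ee_rot: [-1.942, -2.461, 0.011]
force: [-1.3, -0.1, -1.3]
opening: 11.1
grasp_force: 42.8
```

Call:
{"method": "servo_tool", "body": {"rows": [[[0,0,0],[0,0,0],0],[[0,0,0],[0,0,0],0]]}}

```text
t: 11.75
eef_pos: [584.9, 74.4, 105.6]
ee_rot: [1.945, 2.466, 0.001]
force: [0.9, 0.1, -0.7]
opening: 11.3
grasp_force: 42.8
```

```bash
python3 - <<'E'
from h import *
c=snap("wrist","w7.png"); snap("scene","s7.png"); snap("side","d7.png"); st=state();T=R.from_rotvec(st["ee_rot"]).as_matrix();print(st["eef_pos"],np.degrees(np.arctan2(T[1,0],T[0,0])))
im=cv2.imread("pics/w7.png")[180:420,200:480]; b=cv2.imread("pics/s7.png")[200:270,310:390];d=cv2.imread("pics/d7.png")[190:280,290:380]
cv2.imwrite("pics/m7.png",np.hstack([im,cv2.resize(b,(260,240),interpolation=2),cv2.resize(d,(240,240),interpolation=2)]))
E
```

```text
[585.8507012   74.69479987 106.42151347] 103.52228783305156
```

View pics/m7.png

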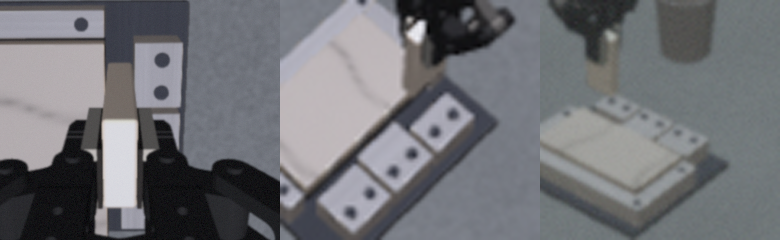

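The spacer's foot is over the wide gap: the gap spans crop columns 104–134 and the spacer is centred at about 120. I'm lowering it while watching the force.

Call:
{"method": "servo_tool", "body": {"rows": [[[0,0,0.012],[0,0,0],0],[[0,0,0.008],[0,0,0],0],[[0,0,0.004],[0,0,0],0],[[0,0,0.004],[0,0,0],0],[[0,0,0],[0,0,0],0]]}}

```text
t: 12.32
eef_pos: [583.7, 74.8, 75.7]
ee_rot: [-1.943, -2.468, 0.001]
force: [-0.2, 0.1, -0.6]
opening: 11.4
grasp_force: 42.8
```

Call:
{"method": "servo_tool", "body": {"rows": [[[0,0,0.003],[0,0,0],0],[[0,0,0.003],[0,0,0],0],[[0,0,0],[0,0,0],0]]}}

```text
t: 12.57
eef_pos: [584.0, 74.8, 69.9]
ee_rot: [-1.943, -2.468, 0.001]
force: [0.2, -1.0, 0.2]
opening: 11.4
grasp_force: 42.8
```

Call:
{"method": "servo_tool", "body": {"rows": [[[0,0,0.004],[0,0,0],0],[[0,0,0.004],[0,0,0],0],[[0,0,0.003],[0,0,0],0],[[0,0,0],[0,0,0],0]]}}

```text
t: 12.9
eef_pos: [583.5, 74.8, 58.4]
ee_rot: [-1.943, -2.468, 0.002]
force: [-0.7, 0.1, -0.8]
opening: 11.6
grasp_force: 42.8
```

Call:
{"method": "servo_tool", "body": {"rows": [[[0,0,0.0015],[0,0,0],0],[[0,0,0.0015],[0,0,0],0],[[0,0,0],[0,0,0],0],[[0,0,0],[0,0,0],0]]}}

```text
t: 13.23
eef_pos: [584.2, 74.9, 56.3]
ee_rot: [-1.943, -2.468, -0.0]
force: [-0.3, 0.3, -0.3]
opening: 11.2
grasp_force: 42.8
```

Call:
{"method": "servo_tool", "body": {"rows": [[[0,0,0.001],[0,0,0],0],[[0,0,0],[0,0,0],0]]}}

```text
t: 13.4
eef_pos: [584.2, 74.9, 55.3]
ee_rot: [1.943, 2.468, 0.0]
force: [-0.2, 0.0, -0.9]
opening: 11.5
grasp_force: 42.8
```

Call:
{"method": "servo_tool", "body": {"rows": [[[0,0,0.001],[0,0,0],0],[[0,0,0],[0,0,0],0]]}}

```text
t: 13.57
eef_pos: [584.4, 74.9, 54.6]
ee_rot: [1.943, 2.468, 0.001]
force: [-0.2, 0.3, 1.4]
opening: 11.2
grasp_force: 43.1
```

Call:
{"method": "servo_tool", "body": {"rows": [[[0,0,0.001],[0,0,0],0],[[0,0,0],[0,0,0],0]]}}

```text
t: 13.73
eef_pos: [584.4, 74.9, 54.6]
ee_rot: [1.943, 2.468, 0.001]
force: [-2.5, -0.2, 9.0]
opening: 11.5
grasp_force: 44.1
```

Contact with the floor came at z = 54.6, as predicted. Now I'll release it and rise.

Call:
{"method": "servo_tool", "body": {"rows": [[[0,0,-0.001],[0,0,0],0],[[0,0,0],[0,0,0],0.4],[[0,0,0],[0,0,0],0.4],[[0,0,0],[0,0,0],0.4],[[0,0,0],[0,0,0],0.4]]}}

```text
t: 14.15
eef_pos: [584.1, 74.8, 54.0]
ee_rot: [-1.943, -2.468, 0.0]
force: [0.1, 0.4, -0.1]
opening: 34.2
grasp_force: 0.0
```

Call:
{"method": "servo_tool", "body": {"rows": [[[0,0,-0.01],[0,0,0],0.4],[[0,0,-0.03],[0,0,0],0.4],[[0,0,-0.03],[0,0,0],0.4],[[0,0,-0.02],[0,0,0],0.4],[[0,0,0],[0,0,0],0.4]]}}

```text
t: 14.57
eef_pos: [587.7, 75.3, 150.0]
ee_rot: [1.939, 2.463, 0.011]
force: [1.2, -0.8, 0.1]
opening: 34.1
grasp_force: 0.0
```

Call:
{"method": "servo_tool", "body": {"rows": [[[-0.035,-0.02,0],[0,0,0],0],[[-0.035,-0.02,0],[0,0,0],0],[[-0.02,0,0],[0,0,0],0],[[0,0,0],[0,0,0],0],[[0,0,0],[0,0,0],0]]}}

```text
t: 14.98
eef_pos: [566.4, -22.9, 144.3]
ee_rot: [-1.946, -2.466, -0.001]
force: [0.1, -0.5, -0.3]
opening: 0.2
grasp_force: 0.0
```

```bash
python3 - <<'E'
from h import *
c=snap("wrist","w8.png"); st=state();T=R.from_rotvec(st["ee_rot"]).as_matrix();p=st["eef_pos"];print(p)
print("tile centre shift",T.T@(np.array([552.6,22.2,36])-p),"pix spacer top",proj(c,[584.4,75,78]))
E
```

```text
[566.36771805 -21.98221208 144.26270209]
tile centre shift [ 46.10069035  -3.04796727 108.29527614] pix spacer top [399.88255407  90.53712777]
```

View pics/w8.png

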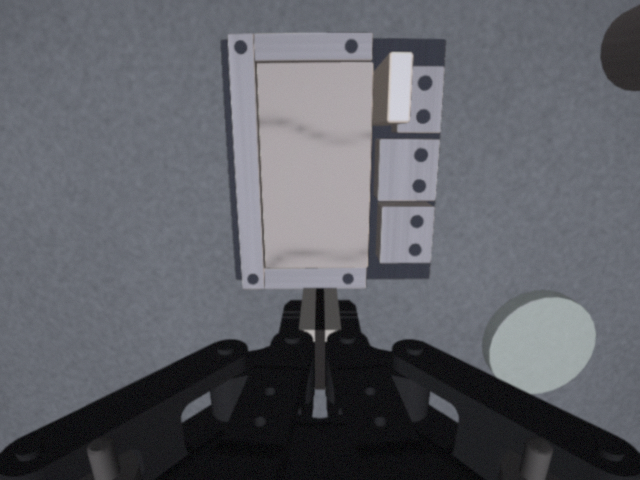

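The spacer stands upright in the wide gap, its top at (399,90). The tile's centre is at (314,165). Now I'll press the tile, slightly off centre and away from the spacer.

Call:
{"method": "servo_tool", "body": {"rows": [[[0.018,-0.004,0.02],[0,0,0],0],[[0.018,-0.004,0.025],[0,0,0],0],[[0,0,0.025],[0,0,0],0],[[0,0,0.02],[0,0,0],0],[[0,0,0],[0,0,0],0]]}}

```text
t: 15.45
eef_pos: [546.5, 12.8, 50.4]
ee_rot: [-1.936, -2.466, 0.007]
force: [-1.2, 0.0, -0.4]
opening: -0.0
grasp_force: 0.0
```

Call:
{"method": "servo_tool", "body": {"rows": [[[0,0,0.002],[0,0,0],0],[[0,0,0.002],[0,0,0],0],[[0,0,0.002],[0,0,0],0],[[0,0,0],[0,0,0],0]]}}

```text
t: 15.78
eef_pos: [551.3, 11.2, 49.3]
ee_rot: [1.942, 2.467, 0.002]
force: [0.7, 1.6, -0.0]
opening: -0.0
grasp_force: 0.0
```

Call:
{"method": "servo_tool", "body": {"rows": [[[0,0,0.002],[0,0,0],0],[[0,0,0.001],[0,0,0],0],[[0,0,0],[0,0,0],0]]}}

```text
t: 16.03
eef_pos: [550.3, 11.0, 45.5]
ee_rot: [1.943, 2.468, 0.0]
force: [0.4, 0.8, -0.6]
opening: -0.0
grasp_force: 0.0
```

Call:
{"method": "servo_tool", "body": {"rows": [[[0,0,0.002],[0,0,0],0],[[0,0,0.002],[0,0,0],0],[[0,0,0.001],[0,0,0],0],[[0,0,0],[0,0,0],0]]}}

```text
t: 16.37
eef_pos: [550.6, 11.0, 40.9]
ee_rot: [1.943, 2.468, 0.001]
force: [-2.3, 0.6, 7.6]
opening: -0.2
grasp_force: 3.5
```

Call:
{"method": "servo_tool", "body": {"rows": [[[0,0,0.001],[0,0,0],0],[[0,0,0.001],[0,0,0],0],[[0,0,0],[0,0,0],0]]}}

```text
t: 16.62
eef_pos: [550.6, 11.0, 39.2]
ee_rot: [1.943, 2.468, 0.001]
force: [-1.7, 0.2, 8.7]
opening: 0.2
grasp_force: 4.6
```

Call:
{"method": "servo_tool", "body": {"rows": [[[0,0,0.001],[0,0,0],0],[[0,0,0],[0,0,0],0]]}}

```text
t: 16.78
eef_pos: [550.6, 11.0, 38.4]
ee_rot: [1.943, 2.468, 0.001]
force: [-2.5, -0.5, 10.2]
opening: 0.2
grasp_force: 5.2
```

Call:
{"method": "servo_tool", "body": {"rows": [[[0,0,0.001],[0,0,0],0],[[0,0,0],[0,0,0],0]]}}

```text
t: 16.95
eef_pos: [550.6, 11.0, 38.0]
ee_rot: [1.943, 2.467, 0.001]
force: [-3.6, -0.8, 13.8]
opening: 0.0
grasp_force: 6.9
```

Call:
{"method": "servo_tool", "body": {"rows": [[[0,0,0.0005],[0,0,0],0],[[0,0,0],[0,0,0],0],[[0,0,0],[0,0,0],0]]}}

```text
t: 17.2
eef_pos: [550.7, 11.0, 38.0]
ee_rot: [1.942, 2.467, 0.002]
force: [-4.9, -0.4, 17.0]
opening: 0.1
grasp_force: 8.5
```

```bash
python3 - <<'E'
from h import *
c=snap("wrist","w9.png"); snap("scene","s9.png"); im=c["pixels"]; print(state()["eef_pos"],state()["force"])
m=(im.min(2)>185).astype(np.uint8); n,l,s,ce=cv2.connectedComponentsWithStats(m)
print([(s[i].tolist(),ce[i].round(1).tolist()) for i in range(1,n) if s[i,4]>300], proj(c,[584.4,75,78]))
E
```

```text
[550.63136567  11.00798834  37.96683303] [-4.72200544 -1.00603446 17.48668608]
[([481, 125, 53, 127, 4835], [506.7, 187.2])] [505.89668695 196.26039702]
```

The tile is on its end stop: 17 N with no further travel. The spacer is still in its gap, so I'm handing in.

```bash
python3 -c "
from h import *
print(job_done())"
```

```text
the job is handed in; nothing more can be done
None
```

I handed the job in at about 17 s on the robot's clock. I pressed the small key fully and released it, then pressed the large key fully. The spacer stands in the wide gap, let go, and the arm is holding the tile flush at about 17 N. I felt no contact with the bystanders, but I took no final picture of them, and the hand-in returned no verdict.

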